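# Gauge the cushion of a knocked-over centrifuge carrier

## Task

One of the centrifuge's four tube carriers, the empty one, has been knocked over: stand it upright on the worktop. To check the rubber cushion in its bore before it is loaded, take the plunger depth gauge out of the tube rack, push it tip first down the bore until its collar sits on the rim, then draw it out and, without disturbing the pushed-in tip, hold it up with the rod level for reading, at least 20 cm above the worktop and clear of everything. Finish still holding it like that, with the carrier standing and the other carriers, beaker, timer and slide box left where they were.

Things in the scene. Friction and masses are not known exactly. Their poses are not given: they have to be found in the camera images.
- carrier: The empty tube carrier, lying on its side at the start: round aluminium cup, 46 mm outside diameter, 66 mm tall, 0.2 kg. Origin at the centre of its closed base, z axis towards the open rim (at the start level, pointing roughly to the robot's left, within 50 degrees). Central round bore, 19 mm in diameter, ending on a black rubber cushion 44 mm below the rim.
- carrier_rim (a point): Centre of the carrier's open rim, 66 mm from its base along its z axis; the bore's mouth.
- gauge: Plunger depth gauge, steel and aluminium, 0.12 kg, hanging upright by its collar in the rack. Origin: centre of the collar's underside; z along the rod to the handle. Collar 30 mm in diameter, 7 thick; neck 15 in diameter to z = 17; knurled round handle 20 in diameter, z = 17 to 69. Below: stem 13 in diameter to z = -35, then the 8 mm plunger, tip at z = -53 when fully out (mm).
- gauge_grip (a point): Middle of the gauge's handle, on its axis, 43 mm above the collar's underside.
- gauge_collar (a point): Centre of the underside of the gauge's collar; it meets the carrier's rim when the gauge is fully in.
- gauge_tip (a point): End of the gauge's plunger (the tip that is read); moves with the plunger.
- gauge_plunger (a joint): How far the plunger is pushed up into the stem, in m: 0 fully out (as at the start), at most 0.016. Friction of about 1.2 N keeps it where it was pushed. The carrier's cushion pushes it 9 mm in when the collar is on the rim; that is the reading.
- rack: Bent stainless tube rack, fixed, 185 x 87 mm, upper plate 57 mm high, an upright flap 122 mm high at its +x end, 104 mm tall tubes in the rows nearer the flap. Origin: centre of its underside, x along its length to the flap. Holes 17 mm square; the gauge hangs in the end row away from the flap, x = -71.5, y = 0 mm, collar on the plate. Lift it straight up 60 mm to clear.
- loaded_1: One of three upright carriers like the empty one, each with a capped tube standing in it (126 mm high in all). Origin at the centre of its base. Leave it alone.
- loaded_2: Second upright loaded carrier, same size. Leave it alone.
- loaded_3: Third upright loaded carrier, same size. Leave it alone.
- beaker: Glass beaker, 55 mm in diameter, 66 mm high, upright. Origin at the centre of its base. Leave it alone.
- timer: Flat white bench timer, 62 x 66 x 20 mm. Origin at the centre of its underside. Leave it alone.
- slide_box: Green slide box, 33 x 85 x 24 mm. Origin at the centre of its underside, y along its length. Leave it alone.

How it is judged:
By the outcome, as a careful person would: the job done as asked, in the order asked, and still so for the second after the job is handed in, while the arm keeps its last pose, push and grip.
It also fails if it takes over 72 s, if anything falls off the work surface, if the arm or the gripper's body presses on something with over 40 N, if the wrist force passes 120 N, or if a joint passes its speed limit or range.

## Robot

A 6-joint arm with a two-finger parallel gripper is mounted at the origin on a cart in front of the work surface, level with it; the furniture and walls round the work are solid. World frame = base frame: x ahead of the robot, y to its left, z up, the work surface at z = 0. Lengths are in m, angles in degrees, forces in N, time in s.
With the tool pointing down it reaches from about 0.375 to 0.9 m from the base axis. Payload 3.1 kg.
Tool frame: the origin (TCP) lies on the centre line of the jaws, within the pads' length; the fingertips stand 17 mm ahead of it and the grasp point (between the pads) lies 2 mm behind it; z points along the fingers, y is the line along which they close (so a half turn about z gives the same grasp; the last joint's range is limited). The gripper opens to 87 mm and grips with 3 to 60 N. Pads are 19 mm wide; open, the fingers measure 117 mm over their backs; the gripper's body (75 mm by 190 mm) begins 51 mm behind the grasp point.
Start: joints at [53.027, 30.224, 82.088, -0, 67.689, -10.227], TCP at [0.281, 0.558, 0.24] pointing down, gripper open.
Joint ranges: [-176.69, 176.69], [-43.24, 126.21], [12.49, 139.97], [-82, 262], [0, 151.66], [-163.58, 163.58]. Speed limits (degrees/s): [159.86, 159.86, 180, 180, 180, 180].

## Interface

Orientations are given as a 3x3 rotation matrix whose columns are the frame's x, y, z axes.
In Python, from rig import bot, imaging, finder gives the robot as it stands. The module is installed in compiled form; this text tells all that it offers.
- The arm moves only by the tool play_rows, never from a script. Its argument "motion" is a list that holds one entry, the list of rows, each a list of 6 numbers: the shift along the tool's x, y, z in normalised numbers (1 is 1 m), then the turn, a rotation vector about the tool's x, y, z in normalised numbers (1 is 4 rad). In form: [[[dx, dy, dz, wx, wy, wz], ...]]. A call has 1 to 8 rows; each row is the pose to reach, as a shift and turn from the pose commanded when the call began, along the tool's axes at that moment; what a row does not reach only later rows make up. A row lasts 1/12 s, in which the tool goes at most 41.7 mm and 7.16 degrees, less where a joint would pass 70% of its speed; a pose out of reach is approached as far as the arm can. A call with a gripper value outside its range is refused whole. "fingers" is the finger opening in m, from 0 to 0.087, set as the call begins (left out, the last holds). The fingers move at their own pace and stop on an object; the grip force is fixed at half the most. Time passes only in rows, so rows that repeat a pose let the fingers close. It gives the time, the measured TCP pose, the force, the opening and the grip force at its end, in the units of the state.
- bot.read_state(): the state, without advancing time (a new reading comes with each control period).
- imaging.capture(name): name is "scene" or "top"; returns a dict with "frame" (384x512x3 uint8, red, green, blue), "camera_matrix" (3x3 intrinsics, pixels), "k1" (the pictures are not rectified: a ray, as slopes to the right and down, at radius r is drawn at 1 + k1 r^2 times it, then the intrinsics apply), "R" (3x3) and "t" (3): a world point X has camera coordinates R X + t. Camera axes: x right, y down, z forward; pixel columns grow to the right and rows downward; lengths in m; the calibration is good to about 2 mm. A picture is of the moment at which its call begins. There is no depth.
- bot.hand_in(): hands the job in; it is judged then, once.
Trained networks look in the newest picture that a camera, given by its name, has taken for a name from the list of things; names that differ only in an ending like _2 or _b are one class to them, and where a whole thing is asked for, a point or a joint stands for the part that bears it (a point fixed in the world has none). Each returns a list of dicts, best first, with "confidence" (0 to 1); they miss things now and then, are a little off and sometimes report something else, mostly with a low value. They report only what shows in the picture. A call takes as long as a camera call.
- finder.recognise(camera, name): "at" ([x, y, z] in m, in world coordinates, good to about 4 mm: the middle of the surface that is visible of it).
- finder.outline_of(camera, name): "pixels" (384x512 bool, what is visible of it).
The state is a dict: "time_s": time; "joint_positions": joint angles; "qvel": joint speeds; "tau": joint torques, N m; "position": TCP position; "tcp_rot": TCP orientation; "force": force on the tool from outside, world axes, zero at the start; "moment": the same for the moment, N m; "opening": opening from 0.0 (shut) to 1.0 (fully open); "grasp_force": force on a finger pad.
Only numpy, scipy, OpenCV 4.12 (cv2) and the standard library are available. Lean on these libraries where they do the work, as an engineer would, in place of code of your own. Each camera call takes 0.05 s, during which the arm holds its last target. There are 200 camera calls.

## Working session

There is one attempt and no reset: what is moved stays moved. The work goes in short steps, Python scripts to look and compute and a tool call to move; the robot and the scene stay as the last step left them, time stands still between calls to the robot, and variables do not carry over. Pictures are saved under pics/ and viewed, at most 10 in all, crops included, and the job is handed in when it is done.

Besides the shell and the picture viewer there is one more tool, called after ">>>" as a command line: name --argument value ..., lists and objects as JSON in quotes. play_rows: Moves the arm, as the interface text tells. Its arguments: {"type":"object","properties":{"motion":{"type":"array"},"fingers":{"type":"number"}},"required":["motion"]}

```bash
ls; mkdir -p pics; python3 - <<'E'
from rig import bot, imaging, finder
import cv2, numpy as np
print(bot.read_state())
ims=[]
for c in("scene","top"):
    d=imaging.capture(c); print(c,d["camera_matrix"].tolist(),d["k1"],d["R"].tolist(),d["t"].tolist())
    cv2.imwrite(f"pics/{c}0.png",d["frame"][:,:,::-1])
    ims.append(d["frame"][:,:,::-1])
    for n in("carrier","carrier_rim","gauge","gauge_grip","gauge_collar","gauge_tip","rack","loaded_1","beaker","timer","slide_box"):
        print(n,[(np.round(r["at"],3).tolist(),round(r["confidence"],2)) for r in finder.recognise(c,n)[:5]])
E
```

```text
pics
{'time_s': 0.0, 'joint_positions': array([ 5.30273013e+01,  3.02782186e+01,  8.21551755e+01, -1.88783955e-03,
        6.76884224e+01, -1.02279011e+01]), 'qvel': array([ 0.01178229,  0.03380806, -0.01637063,  0.07023851,  0.01165407,
        0.09014013]), 'tau': array([ 3.82306353e-04, -4.40041637e+01, -1.76591045e+01,  6.34381687e-02,
        5.82315295e-02, -1.49504476e-04]), 'position': array([0.28083109, 0.5575893 , 0.23858632]), 'tcp_rot': array([[-8.93025234e-01,  4.50004842e-01, -1.25435487e-03],
       [ 4.50006456e-01,  8.93023651e-01, -1.71691899e-03],
       [ 3.47546708e-04, -2.09771977e-03, -9.99997739e-01]]), 'force': array([-0.10375391,  0.41743247,  0.18207253]), 'moment': array([ 0.01007321, -0.00125531, -0.02646223]), 'grasp_force': 0.0, 'opening': 0.9995396609390783}
scene [[382.4799224554005, 0.0, 255.120685288093], [0.0, 382.4799224554005, 193.06102075421666], [0.0, 0.0, 1.0]] 0.02967813415485597 [[0.8326831450272653, -0.5533326620020156, -0.02148825607780652], [-0.32570265064809983, -0.4580130033135413, -0.8271286914117487], [0.44783541993493997, 0.695734902
[... 872 characters left out ...]
579169962, -0.2413655069597387], [0.24111522412428665, -0.012001477553518223, -0.970422286034295]] [0.017622370687437633, 0.5549059310602292, 1.1678796938322538]
carrier [([0.465, 0.131, 0.038], 0.65), ([0.656, 0.247, 0.063], 0.46)]
carrier_rim [([0.462, 0.134, 0.04], 0.88)]
gauge [([0.512, -0.231, 0.104], 0.45)]
gauge_grip [([0.51, -0.232, 0.098], 0.54)]
gauge_collar [([0.512, -0.234, 0.1], 0.54)]
gauge_tip [([0.656, 0.25, 0.065], 0.23)]
rack [([0.59, -0.247, 0.06], 0.81)]
loaded_1 [([0.686, 0.134, 0.068], 0.83), ([0.669, 0.024, 0.066], 0.79), ([0.659, 0.251, 0.062], 0.67)]
beaker [([0.51, 0.313, 0.028], 0.57)]
timer [([0.663, -0.072, 0.018], 0.58)]
slide_box [([0.378, -0.085, 0.02], 0.68)]
```

View pics/scene0.png

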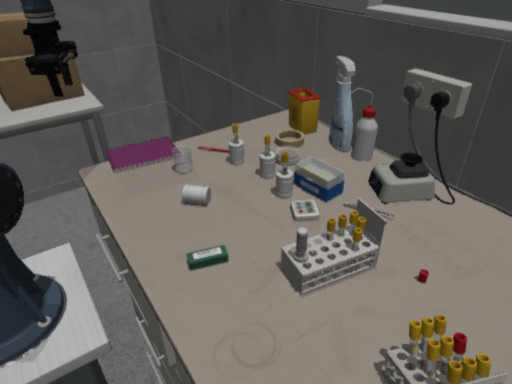

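View pics/top0.png

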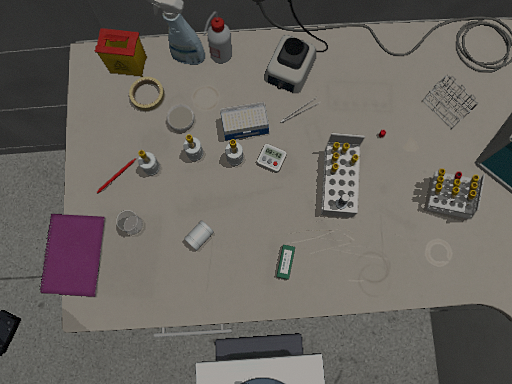

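The scene view shows the carrier lying at about (196,195), the gauge in the near end of the rack at (302,243). In the top view they are at about (199,235) and (342,200). Next I fit models to the outlines in both views.

```bash
cat > h.py <<'E'
from rig import bot, imaging, finder
import cv2, numpy as np
from scipy.optimize import minimize
def proj(d,X):
    c=np.atleast_2d(X)@d["R"].T+d["t"]; s=c[:,:2]/c[:,2:]; s=s*(1+d["k1"]*(s**2).sum(1,keepdims=True))
    K=d["camera_matrix"]; return s*[K[0,0],K[1,1]]+K[:2,2]
def circ(p,a,r,n=48):
    a=np.array(a)/np.linalg.norm(a); u=np.cross(a,[.3,.5,.81]); u/=np.linalg.norm(u); v=np.cross(a,u)
    t=np.linspace(0,2*np.pi,n,endpoint=False)[:,None]; return p+r*(np.cos(t)*u+np.sin(t)*v)
def sil(d,parts,S=8):   # parts: list of point sets, each convex; 8x supersample
    m=np.zeros((384,512),np.float32); pts=[proj(d,P) for P in parts]; al=np.vstack(pts)
    lo=np.floor(al.min(0)).astype(int)-2; hi=np.ceil(al.max(0)).astype(int)+3
    w=np.zeros(((hi[1]-lo[1])*S,(hi[0]-lo[0])*S),np.uint8)
    for p in pts: cv2.fillConvexPoly(w,cv2.convexHull(np.round((p-lo+.5)*S).astype(np.int32)),255)
    w=cv2.resize(w,None,fx=1/S,fy=1/S,interpolation=cv2.INTER_AREA)/255.
    m[lo[1]:hi[1],lo[0]:hi[0]]=w; return m
def cyl(p,a,z0,z1,r):
    p=np.array(p);a=np.array(a)/np.linalg.norm(a); return np.vstack([circ(p+a*z0,a,r),circ(p+a*z1,a,r)])
def carrier(p,a): return [cyl(p,a,0,.066,.023)]
def gauge(p,a,lo=0): 
    q=[cyl(p,a,0,.007,.015),cyl(p,a,.007,.017,.0075),cyl(p,a,.017,.069,.010)]
    if lo: q+=[cyl(p,a,-.035,0,.0065),cyl(p,a,lo,-.035,.004)]
    return q
def cost(ds,ms,parts):
    return sum(np.abs(sil(d,parts)-m).sum()/m.sum() for d,m in zip(ds,ms))
def fit(ds,ms,f,x0,step):
    x0=np.array(x0,float); s=np.vstack([x0]+[x0+np.eye(len(x0))[i]*step[i] for i in range(len(x0))])
    r=minimize(lambda x:cost(ds,ms,f(x)),x0,method="Nelder-Mead",options=dict(initial_simplex=s,xatol=1e-4,fatol=1e-4,maxiter=400)); return r.x,r.fun
def best(c,n,near,conf=False):
    L=[o for o in finder.outline_of(c,n)]
    d=None
    L=sorted(L,key=lambda o:np.hypot(*(np.argwhere(o["pixels"]).mean(0)[::-1]-near)) if o["pixels"].any() else 1e9)
    return L[0]["pixels"].astype(np.float32)
def see(c):
    d=imaging.capture(c); return d
E
cat > a.py <<'E'
from h import *
ds=[imaging.capture(c) for c in("scene","top")]
def masks(n,X): return [best(c,n,proj(d,X)[0]) for c,d in zip(("scene","top"),ds)]
mc=masks("carrier",[.462,.128,.023]); print([m.sum() for m in mc])
ax=lambda y:[-np.sin(y),np.cos(y),0]
for y0 in(-.5,0,.5):
    x,f=fit(ds,mc,lambda x:carrier([x[0]-.033*ax(x[3])[0],x[1]-.033*ax(x[3])[1],x[2]],ax(x[3])),[.462,.128,.023,y0],[.01,.01,.005,.3]); print("carrier mid,yaw",x.round(4),np.degrees(x[3]),f)
mg=masks("gauge",[.512,-.235,.09]); print([m.sum() for m in mg])
x,f=fit(ds,mg,lambda x:gauge(x,[0,0,1]),[.512,-.236,.057],[.01,.01,.01]); print("gauge",x.round(4),f)
mr=masks("rack",[.6,-.25,.04])
v=[]
for d,p,m in((ds[0],(196,195),mc[0]),(ds[1],(199,235),mc[1]),(ds[0],(302,243),mg[0]),(ds[1],(342,200),mg[1])):
    im=d["frame"][:,:,::-1].copy(); x0,y0=p[0]-24,p[1]-24
    a=cv2.resize(im[y0:y0+48,x0:x0+48],(380,290),interpolation=cv2.INTER_CUBIC)
    k=cv2.resize(m[y0:y0+48,x0:x0+48],(380,290))>.5
    cs,_=cv2.findContours(k.astype(np.uint8),0,2); cv2.drawContours(a,cs,-1,(0,0,255),1); v.append(a)
cv2.imwrite("pics/crop1.png",np.vstack([np.hstack(v[:2]),np.hstack(v[2:])]))
def rk(x): 
    c,s=np.cos(x[2]),np.sin(x[2]); M=np.array([[c,-s,0],[s,c,0],[0,0,1]])
    return M,np.array([x[0],x[1],0])
def rack(x):
    M,o=rk(x); B=np.array([[sx*.0925,sy*.0435,z] for sx in(-1,1) for sy in(-1,1) for z in(0,.057)])
    F=np.array([[.0925,sy*.0435,z] for sy in(-1,1) for z in(0.05,.122)]); return [B@M.T+o,F@M.T+o]
for y0 in(-.2,0,.2):
    x,f=fit(ds,mr,rack,[.583,-.245,y0],[.02,.02,.2]); M,o=rk(x); print("rack",x.round(4),np.degrees(x[2]),f,"hole",(M@[-.0715,0,.057]+o).round(4))
E
python3 a.py
```

```text
[np.float32(440.0), np.float32(460.0)]
carrier mid,yaw [0.4663 0.1329 0.0244 0.7842] 44.93315334463487 0.2127404510974884
carrier mid,yaw [0.4662 0.1328 0.0245 0.7739] 44.340269038646625 0.2114279568195343
carrier mid,yaw [0.4662 0.1328 0.0246 0.7788] 44.622783013359026 0.21302448213100433
[np.float32(413.0), np.float32(175.0)]
gauge [ 0.5176 -0.2349  0.0593] 0.24197804927825928
rack [ 0.5877 -0.2455 -0.1325] -7.592178808428005 0.2767879366874695 hole [ 0.5168 -0.2361  0.057 ]
rack [ 0.5877 -0.2454 -0.1338] -7.666938268333225 0.27728360891342163 hole [ 0.5169 -0.2359  0.057 ]
rack [ 0.5873 -0.2452 -0.1322] -7.576937488894758 0.2774314880371094 hole [ 0.5164 -0.2358  0.057 ]
```

View pics/crop1.png

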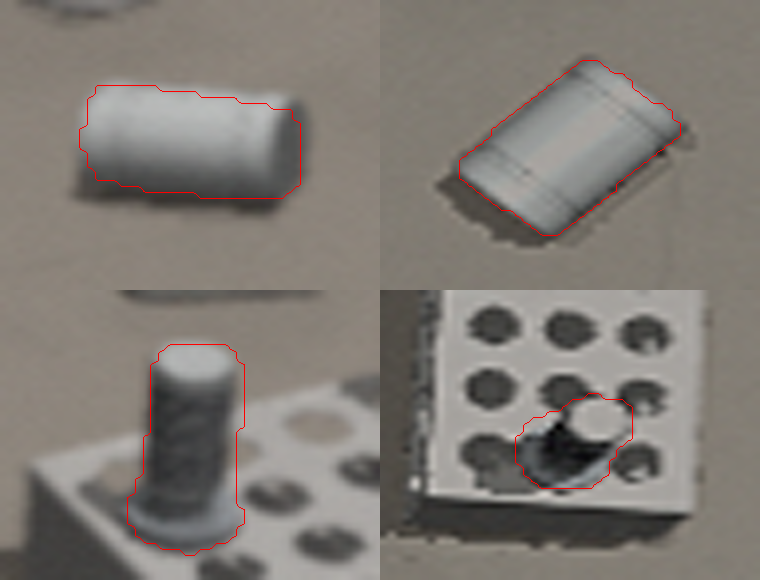

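The crops confirm that the outlines fit. The carrier's middle is near (0.466, 0.133), with its axis 44.5° from +y towards the robot. The gauge is at (0.517, -0.235). I'll write a move calculator and go to a tilted pre-grasp pose.

```bash
cat > mv.py <<'E'
from h import *
from scipy.spatial.transform import Rotation as Ro
np.set_printoptions(suppress=True,precision=4)
def to(p,R,label=""):
    s=bot.read_state(); R0=s["tcp_rot"]
    d=R0.T@(np.array(p)-s["position"]); w=np.degrees(Ro.from_matrix(R0.T@R).as_rotvec())
    print(label,d.round(4).tolist(),w.round(1).tolist(),"rows",round(max(np.linalg.norm(d)/.0417,np.linalg.norm(w)/7.16),1))
def st():
    s=bot.read_state(); print(s["time_s"],s["joint_positions"].round(1),s["position"].round(4),s["force"].round(1),s["opening"],s["grasp_force"]); print(s["tcp_rot"].round(3).tolist()); return s
def Rdown(yx,tilt=0): # tool x heading (deg), pointing down, then turn about own y
    a=np.radians(yx); x=np.array([np.cos(a),np.sin(a),0]); z=np.array([0,0,-1.]); y=np.cross(z,x)
    return np.column_stack([x,y,z])@Ro.from_euler("y",tilt,degrees=True).as_matrix()
E
python3 - <<'E'
from mv import *
R=Rdown(134.5,-40); a=np.array([-np.sin(np.radians(44.5)),np.cos(np.radians(44.5)),0])
g=np.array([.4663,.1329,.0235])+.004*a-.003*R[:,2]+.002*R[:,2]
print(g,R)
to(g-.12*R[:,2],R,"pre"); to(g,R,"grasp")
E
```

```text
[0.463  0.1362 0.0243] [[-0.5369  0.7133  0.4505]
 [ 0.5464  0.7009 -0.4585]
 [-0.6428  0.     -0.766 ]]
pre [-0.2792, -0.2701, 0.1234] [6.5, -39.6, 18.0] rows 9.8
grasp [-0.3522, -0.2949, 0.2153] [6.5, -39.6, 18.0] rows 12.2
```

Careful with the scale: turns go in shares of 4 rad. That gives: -39.6 degrees / 229.1831 = -0.1728.

>>> play_rows --motion '[[[-0.279,-0.27,0.123,0.0284,-0.1728,0.0785],[-0.279,-0.27,0.123,0.0284,-0.1728,0.0785],[-0.279,-0.27,0.123,0.0284,-0.1728,0.0785],[-0.279,-0.27,0.123,0.0284,-0.1728,0.0785],[-0.279,-0.27,0.123,0.0284,-0.1728,0.0785],[-0.279,-0.27,0.123,0.0284,-0.1728,0.0785],[-0.279,-0.27,0.123,0.0284,-0.1728,0.0785],[-0.279,-0.27,0.123,0.0284,-0.1728,0.0785]]]' --fingers 0.087

```text
time_s: 2.27
position: [0.3854, 0.2582, 0.1376]
tcp_rot: [[-0.539, 0.711, 0.452], [0.545, 0.704, -0.456], [-0.642, 0.0, -0.767]]
force: [1.0, -0.5, -0.2]
opening: 0.997
grasp_force: 0.0
```

```bash
cat > g.py <<'E'
from mv import *
R=Rdown(134.5,-40); g=np.array([.463,.1362,.0243])
st(); to(g-.12*R[:,2],R,"pre"); to(g,R,"grasp")
E
python3 g.py
```

```text
2.2667 [ 43.   35.7 112.5 -58.9  48.6  45.4] [0.3854 0.2582 0.1376] [ 1.  -0.5 -0.2] 0.9972307074424569 0.0
[[-0.539, 0.711, 0.452], [0.545, 0.704, -0.456], [-0.642, 0.0, -0.767]]
pre [-0.0355, -0.0304, 0.0576] [0.2, -0.1, 0.2] rows 1.8
grasp [-0.0356, -0.0307, 0.1776] [0.2, -0.1, 0.2] rows 4.4
```

>>> play_rows --motion '[[[-0.018,-0.016,0.029,0,0,0],[-0.036,-0.031,0.058,0,0,0],[-0.036,-0.031,0.058,0,0,0],[-0.036,-0.031,0.09,0,0,0],[-0.036,-0.031,0.12,0,0,0],[-0.036,-0.031,0.12,0,0,0]]]'

```text
time_s: 2.77
position: [0.4401, 0.1656, 0.0714]
tcp_rot: [[-0.536, 0.721, 0.439], [0.552, 0.693, -0.464], [-0.639, -0.006, -0.769]]
force: [0.3, -0.5, 0.0]
opening: 1.001
grasp_force: 0.0
```

```bash
python3 g.py; python3 - <<'E'
from h import *
v=[]
for c,X in(("scene",[.46,.13,.04]),("top",[.46,.13,.04])):
    d=imaging.capture(c); p=np.round(proj(d,X)[0]).astype(int)
    v.append(cv2.resize(d["frame"][p[1]-45:p[1]+45,p[0]-45:p[0]+45,::-1],(400,400),interpolation=cv2.INTER_CUBIC))
cv2.imwrite("pics/pre.png",np.hstack(v))
E
```

```text
2.7667 [ 28.8  43.4 118.3 -81.9  38.6  60.4] [0.4401 0.1656 0.0714] [ 0.3 -0.5  0. ] 1.0014494535085061 0.0
[[-0.536, 0.721, 0.439], [0.552, 0.693, -0.464], [-0.639, -0.006, -0.769]]
pre [0.0022, -0.005, -0.06] [-0.7, -0.3, -0.2] rows 1.4
grasp [0.0016, -0.0036, 0.0599] [-0.7, -0.3, -0.2] rows 1.4
```

View pics/pre.png

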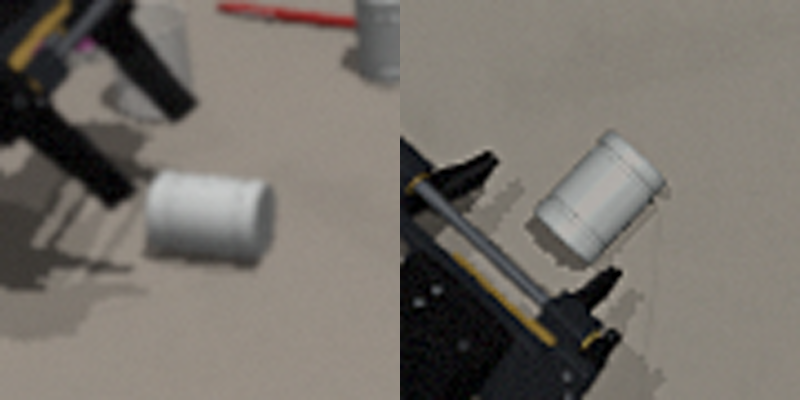

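The carrier is unmoved, at crop centre (210,215) in the scene view, and the fingers straddle its axis correctly. Joint 4 has reached its limit at this tilt, so I'll drop to a 20° tilt.

```bash
cat > g.py <<'E'
from mv import *
R=Rdown(134.5,-20); a=np.array([-.701,.713,0])
g=np.array([.4663,.1329,.0240])+.004*a-.001*R[:,2]
st(); to(g-.065*R[:,2],R,"pre"); to(g,R,"grasp")
E
python3 g.py
```

```text
2.8667 [ 29.1  43.2 118.4 -81.9  38.7  60.3] [0.4389 0.1668 0.0736] [-0.7  0.1 -0. ] 0.9961167683480607 0.0
[[-0.538, 0.717, 0.443], [0.548, 0.697, -0.462], [-0.64, -0.006, -0.768]]
pre [-0.0208, -0.0042, 0.0012] [-0.4, 19.8, -0.1] rows 2.8
grasp [0.0012, -0.0037, 0.0624] [-0.4, 19.8, -0.1] rows 2.8
```

Scaled: 19.8 degrees / 229.1831 = 0.0864.

>>> play_rows --motion '[[[-0.01,-0.004,0,-0.0017,0.0305,-0.0004],[-0.021,-0.004,0.001,-0.0017,0.0611,-0.0004],[-0.021,-0.004,0.001,-0.0017,0.0864,-0.0004],[-0.021,-0.004,0.001,-0.0017,0.0864,-0.0004],[-0.021,-0.004,0.001,-0.0017,0.0864,-0.0004]]]'

```text
time_s: 3.28
position: [0.4479, 0.1529, 0.0886]
tcp_rot: [[-0.66, 0.712, 0.242], [0.67, 0.702, -0.241], [-0.341, 0.003, -0.94]]
force: [0.1, -0.4, -1.0]
opening: 0.996
grasp_force: 0.0
```

```bash
python3 g.py
```

```text
3.2833 [ 15.8  34.7 116.4 -43.9  25.4  10.7] [0.4479 0.1529 0.0886] [ 0.1 -0.4 -1. ] 0.9962870874769826 0.0
[[-0.66, 0.712, 0.242], [0.67, 0.702, -0.241], [-0.341, 0.003, -0.94]]
pre [0.0003, -0.0009, 0.0026] [0.2, -0.1, 0.1] rows 0.1
grasp [0.0003, -0.0011, 0.0676] [0.2, -0.1, 0.1] rows 1.6
```

Scaled: 0.2 degrees / 229.1831 = 0.0009.

>>> play_rows --motion '[[[0,-0.001,0.025,0.0009,0,0],[0,-0.001,0.045,0.0009,0,0],[0,-0.001,0.06,0.0009,0,0],[0,-0.001,0.0675,0.0009,0,0],[0,-0.001,0.0675,0.0009,0,0],[0,-0.001,0.0675,0.0009,0,0]]]'

```text
time_s: 3.78
position: [0.4625, 0.1355, 0.0239]
tcp_rot: [[-0.66, 0.713, 0.238], [0.669, 0.701, -0.246], [-0.342, -0.003, -0.94]]
force: [0.4, 0.7, 0.5]
opening: 1.0
grasp_force: 0.0
```

>>> play_rows --motion '[[[0,0,0,0,0,0],[0,0,0,0,0,0],[0,0,0,0,0,0],[0,0,0,0,0,0],[0,0,0,0,0,0],[0,0,0,0,0,0],[0,0,0,0,0,0],[0,0,0,0,0,0]]]' --fingers 0.0

```text
time_s: 4.45
position: [0.4629, 0.1348, 0.0231]
tcp_rot: [[-0.659, 0.714, 0.237], [0.67, 0.7, -0.246], [-0.342, -0.003, -0.94]]
force: [1.4, 1.0, 0.8]
opening: 0.523
grasp_force: 30.0
```

```bash
python3 g.py
```

```text
4.45 [ 13.1  43.4 116.6 -61.9  19.4  27.5] [0.4629 0.1348 0.0231] [1.4 1.  0.8] 0.5225137206088842 29.99657918291632
[[-0.659, 0.714, 0.237], [0.67, 0.7, -0.246], [-0.342, -0.003, -0.94]]
pre [-0.0, 0.0008, -0.0669] [-0.2, -0.0, -0.0] rows 1.6
grasp [-0.0001, 0.0011, -0.0019] [-0.2, -0.0, -0.0] rows 0.1
```

Gripped, with an opening of 45.5 mm at 30 N. Now lift and turn.

```bash
python3 - <<'E'
from mv import *
to([.455,.15,.10],Rdown(134.5,-20),"lift"); to([.46,.16,.17],Rdown(115,25),"turn");
E
```

```text
lift [-0.0109, 0.0047, -0.0778] [-0.2, -0.0, -0.0] rows 1.9
turn [-0.0314, 0.0151, -0.1449] [-1.0, 44.6, 19.9] rows 6.8
```

Scaled: 40 degrees / 229.1831 = 0.1745.

>>> play_rows --motion '[[[-0.007,0.003,-0.04,0,0,0],[-0.011,0.005,-0.078,0,0,0],[-0.031,0.015,-0.115,0,0.0305,0.0131],[-0.031,0.015,-0.145,-0.0044,0.0611,0.0262],[-0.031,0.015,-0.145,-0.0044,0.0916,0.0393],[-0.031,0.015,-0.145,-0.0044,0.1222,0.0524],[-0.031,0.015,-0.145,-0.0044,0.1527,0.0654],[-0.031,0.015,-0.145,-0.0044,0.1745,0.0785]]]'

```text
time_s: 5.12
position: [0.4601, 0.1606, 0.1713]
tcp_rot: [[-0.502, 0.861, -0.083], [0.838, 0.508, 0.198], [0.213, 0.03, -0.977]]
force: [-1.3, 0.7, -3.9]
opening: 0.524
grasp_force: 30.0
```

```bash
python3 - <<'E'
from mv import *
st()
to([.46,.16,.17],Rdown(95,70),"turn2");to([.46,.16,.17],Rdown(105,60),"turn1")
E
```

```text
5.1167 [ -0.9  26.9 104.8  14.1  54.2 -40.5] [0.4601 0.1606 0.1713] [-1.3  0.7 -3.9] 0.5241851139155829 29.996978723465872
[[-0.502, 0.861, -0.083], [0.838, 0.508, 0.198], [0.213, 0.03, -0.977]]
turn2 [-0.0008, -0.0004, 0.0012] [-16.2, 56.3, 21.2] rows 8.7
turn1 [-0.0008, -0.0004, 0.0012] [-8.0, 47.2, 13.9] rows 7.0
```

Scaled: 51 degrees / 229.1831 = 0.2225.

>>> play_rows --motion '[[[0,0,0,-0.0087,0.0284,0.0105],[0,0,0,-0.0175,0.0567,0.0214],[0,0,0,-0.0262,0.0851,0.0319],[0,0,0,-0.0327,0.1134,0.0428],[0,0,0,-0.0406,0.1418,0.0532],[0,0,0,-0.048,0.1702,0.0641],[0,0,0,-0.0567,0.1985,0.0746],[0,0,0,-0.0641,0.2225,0.0838]]]'

```text
time_s: 5.78
position: [0.4604, 0.1588, 0.169]
tcp_rot: [[-0.071, 0.992, -0.101], [0.425, 0.122, 0.897], [0.902, 0.021, -0.431]]
force: [-0.3, -0.1, -3.4]
opening: 0.528
grasp_force: 30.0
```

```bash
python3 - <<'E'
from mv import *
st()
to([.46,.16,.17],Rdown(95,70),"turn2");
to([.46,.16,.06],Rdown(95,70),"low");
E
```

```text
5.7833 [-24.4  44.4 108.7  51.9  79.9 -68.1] [0.4604 0.1588 0.169 ] [-0.3 -0.1 -3.4] 0.5279144683328657 29.99623009662173
[[-0.071, 0.992, -0.101], [0.425, 0.122, 0.897], [0.902, 0.021, -0.431]]
turn2 [0.0015, -0.0002, 0.0007] [-1.4, 5.5, 1.9] rows 0.8
low [-0.0978, -0.0025, 0.0481] [-1.4, 5.5, 1.9] rows 2.6
```

Scaled: 5.5 degrees / 229.1831 = 0.024.

>>> play_rows --motion '[[[-0.03,-0.002,0.015,-0.0061,0.024,0.0083],[-0.06,-0.002,0.03,-0.0061,0.024,0.0083],[-0.098,-0.002,0.048,-0.0061,0.024,0.0083],[-0.098,-0.002,0.048,-0.0061,0.024,0.0083],[-0.098,-0.002,0.048,-0.0061,0.024,0.0083]]]'

```text
time_s: 6.2
position: [0.4586, 0.1614, 0.0588]
tcp_rot: [[-0.025, 0.996, -0.087], [0.34, 0.09, 0.936], [0.94, -0.006, -0.34]]
force: [-0.2, 0.1, -1.6]
opening: 0.521
grasp_force: 30.0
```

```bash
python3 - <<'E'
from mv import *
s=st()
to([.46,.16,.045],Rdown(95,70),"low")
v=[]
for c in("scene","top"):
    d=imaging.capture(c); p=np.round(proj(d,s["position"])[0]).astype(int)
    v.append(cv2.resize(d["frame"][p[1]-60:p[1]+60,p[0]-60:p[0]+60,::-1],(400,400),interpolation=cv2.INTER_CUBIC))
cv2.imwrite("pics/low.png",np.hstack(v))
E
```

```text
6.2 [-25.6  60.5 107.3  56.   76.7 -78.8] [0.4586 0.1614 0.0588] [-0.2  0.1 -1.6] 0.5206311612298662 29.996961166871188
[[-0.025, 0.996, -0.087], [0.34, 0.09, 0.936], [0.94, -0.006, -0.34]]
low [-0.0135, 0.0014, 0.0033] [-0.3, -0.1, -0.3] rows 0.3
```

View pics/low.png

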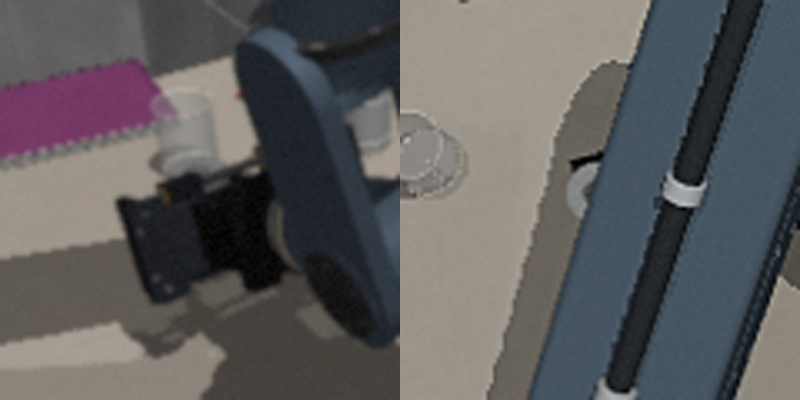

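The top view shows the rim at crop (585,190), facing up in the gripper; the scene view is blocked by the gripper. I'll lower it until it touches.

Scaled: -0.3 degrees / 229.1831 = -0.0013.

>>> play_rows --motion '[[[-0.008,0,0.003,0,0,0],[-0.016,0,0.0058,0,0,0],[-0.016,0,0.0058,-0.0013,0,-0.0013],[-0.016,0,0.0058,-0.0013,0,-0.0013],[-0.016,0,0.0058,-0.0013,0,-0.0013]]]'

```text
time_s: 6.72
position: [0.4599, 0.1609, 0.0447]
tcp_rot: [[-0.038, 0.996, -0.079], [0.343, 0.087, 0.935], [0.939, 0.008, -0.345]]
force: [0.2, -0.6, -2.7]
opening: 0.524
grasp_force: 30.0
```

>>> play_rows --motion '[[[-0.001,0,0.0004,0,0,0],[-0.002,0,0.0007,0,0,0],[-0.003,0,0.001,0,0,0],[-0.003,0,0.001,0,0,0],[-0.003,0,0.001,0,0,0]]]'

```text
time_s: 7.13
position: [0.4597, 0.1608, 0.0405]
tcp_rot: [[-0.036, 0.996, -0.08], [0.342, 0.087, 0.936], [0.939, 0.006, -0.344]]
force: [0.4, -0.1, -2.7]
opening: 0.525
grasp_force: 30.0
```

>>> play_rows --motion '[[[-0.001,0,0.0004,0,0,0],[-0.0015,0,0.0005,0,0,0],[-0.0015,0,0.0005,0,0,0],[-0.0015,0,0.0005,0,0,0]]]'

```text
time_s: 7.47
position: [0.4597, 0.1608, 0.0389]
tcp_rot: [[-0.036, 0.996, -0.08], [0.342, 0.087, 0.936], [0.939, 0.007, -0.344]]
force: [0.3, -0.0, -2.1]
opening: 0.524
grasp_force: 30.0
```

>>> play_rows --motion '[[[-0.001,0,0.0004,0,0,0],[-0.001,0,0.0004,0,0,0],[-0.001,0,0.0004,0,0,0]]]'

```text
time_s: 7.72
position: [0.4597, 0.1608, 0.0379]
tcp_rot: [[-0.036, 0.996, -0.08], [0.342, 0.087, 0.936], [0.939, 0.007, -0.344]]
force: [0.8, 0.1, -3.0]
opening: 0.522
grasp_force: 30.0
```

>>> play_rows --motion '[[[-0.001,0,0.0004,0,0,0],[-0.001,0,0.0004,0,0,0],[-0.001,0,0.0004,0,0,0]]]'

```text
time_s: 7.97
position: [0.4597, 0.1609, 0.0377]
tcp_rot: [[-0.036, 0.996, -0.079], [0.34, 0.087, 0.936], [0.94, 0.007, -0.342]]
force: [0.1, -2.3, 3.5]
opening: 0.528
grasp_force: 30.0
```

Contact. Release and back out along the tool axis.

>>> play_rows --motion '[[[0,0,0,0,0,0],[0,0,0,0,0,0],[0,0,0,0,0,0],[0,0,0,0,0,0],[0,0,0,0,0,0],[0,0,0,0,0,0]]]' --fingers 0.08

```text
time_s: 8.47
position: [0.4597, 0.1609, 0.0368]
tcp_rot: [[-0.036, 0.996, -0.08], [0.342, 0.088, 0.936], [0.939, 0.007, -0.344]]
force: [-0.5, 0.1, 0.3]
opening: 0.876
grasp_force: 0.0
```

Scaled: -17 degrees / 229.1831 = -0.0742.

>>> play_rows --motion '[[[0,0,-0.015,0,0,0],[0,0,-0.035,0,0,0],[0,0,-0.065,0,0,0],[0.02,0,-0.1,0,0,0],[0.06,0,-0.12,0,0,0],[0.1,0,-0.13,0,-0.0131,0],[0.14,0,-0.13,0,-0.0436,0],[0.17,0,-0.13,0,-0.0742,0]]]'

```text
time_s: 9.13
position: [0.4644, 0.0965, 0.243]
tcp_rot: [[-0.056, 0.997, -0.062], [0.604, 0.083, 0.792], [0.795, 0.007, -0.607]]
force: [0.6, 0.6, 0.3]
opening: 0.918
grasp_force: 0.0
```

```bash
python3 - <<'E'
from mv import *
st()
to([.51,-.15,.22],Rdown(82,0),"G0");
to([.51,-.15,.22],Rdown(82,40),"G1");
E
```

```text
9.1333 [-28.2  30.6 105.7  42.6  81.8 -54.5] [0.4644 0.0965 0.243 ] [0.6 0.6 0.3] 0.9177801613670227 0.0
[[-0.056, 0.997, -0.062], [0.604, 0.083, 0.792], [0.795, 0.007, -0.607]]
G0 [-0.1698, 0.0248, -0.1841] [-5.5, -52.5, 12.0] rows 7.6
G1 [-0.1698, 0.0248, -0.1841] [-9.0, -12.6, 9.1] rows 6.0
```

```bash
python3 - <<'E'
from mv import *
to([.517,-.2355,.2],Rdown(82,0),"G");
ds=[imaging.capture(c) for c in("scene","top")]
ms=[best(c,"carrier",proj(d,[.46,.165,.033])[0]) for c,d in zip(("scene","top"),ds)]
print([m.sum() for m in ms]); v=[]
for d,m in zip(ds,ms):
    p=np.round(proj(d,[.46,.165,.033])[0]).astype(int)
    v.append(cv2.resize(d["frame"][p[1]-40:p[1]+40,p[0]-40:p[0]+40,::-1],(400,400),interpolation=cv2.INTER_CUBIC))
cv2.imwrite("pics/stand.png",np.hstack(v))
E
```

```text
G [-0.2378, 0.0245, -0.2402] [-5.5, -52.5, 12.0] rows 8.1Traceback (most recent call last):
  File "<stdin>", line 4, in <module>
  File "h.py", line 33, in best
    return L[0]["pixels"].astype(np.float32)
           ~^^^
IndexError: list index out of range
```

Scaled: -52.5 degrees / 229.1831 = -0.2291.

>>> play_rows --motion '[[[-0.03,0.003,-0.03,-0.0031,-0.0284,0.0065],[-0.06,0.006,-0.06,-0.0061,-0.0567,0.0131],[-0.09,0.009,-0.09,-0.0087,-0.0855,0.0196],[-0.12,0.012,-0.12,-0.0118,-0.1134,0.0262],[-0.15,0.015,-0.15,-0.0148,-0.1422,0.0327],[-0.18,0.018,-0.18,-0.0175,-0.1702,0.0393],[-0.21,0.021,-0.21,-0.0209,-0.199,0.0458],[-0.238,0.0245,-0.24,-0.024,-0.2291,0.0524]]]' --fingers 0.05

```text
time_s: 10.0
position: [0.5159, -0.2313, 0.1934]
tcp_rot: [[0.137, 0.991, -0.006], [0.991, -0.137, 0.002], [0.001, -0.006, -1.0]]
force: [-0.5, -0.3, -0.2]
opening: 0.58
grasp_force: 0.0
```

```bash
cat > see.py <<'E'
from mv import *
st()
to([.517,-.2355,.2],Rdown(82,0),"G");
cs=("scene","top"); ds=[imaging.capture(c) for c in cs]
def look(n,X): return [best(c,n,proj(d,X)[0]) for c,d in zip(cs,ds)]
v=[]
for d in ds:
    p=np.round(proj(d,[.46,.165,.033])[0]).astype(int)
    v.append(cv2.resize(d["frame"][p[1]-40:p[1]+40,p[0]-40:p[0]+40,::-1],(400,400),interpolation=cv2.INTER_CUBIC))
cv2.imwrite("pics/stand.png",np.hstack(v))
f=lambda x:carrier(np.array([x[0],x[1],0]),[x[2],x[3],1])
try:
    ms=look("carrier",[.46,.165,.033]); print([m.sum() for m in ms])
    print(fit(ds,ms,f,[.46,.165,0,0],[.01,.01,.1,.1]),fit(ds,ms,lambda x:f([x[0],x[1],0,0]),[.46,.165],[.01,.01]))
except Exception as e: print(e)
for c in cs: print([(r["at"].round(3).tolist() if hasattr(r["at"],"round") else r["at"],r["confidence"]) for r in finder.recognise(c,"carrier_rim")])
E
python3 see.py
```

```text
10.0 [-35.4  29.1  93.2  -0.1  58.  -27.5] [ 0.5159 -0.2313  0.1934] [-0.5 -0.3 -0.2] 0.5799764540924283 0.0
[[0.137, 0.991, -0.006], [0.991, -0.137, 0.002], [0.001, -0.006, -1.0]]
G [-0.004, 0.0016, -0.0066] [-0.3, -0.1, 0.1] rows 0.2
list index out of range
[([0.4549, 0.142, 0.0427], 0.56)]
[]
```

View pics/stand.png

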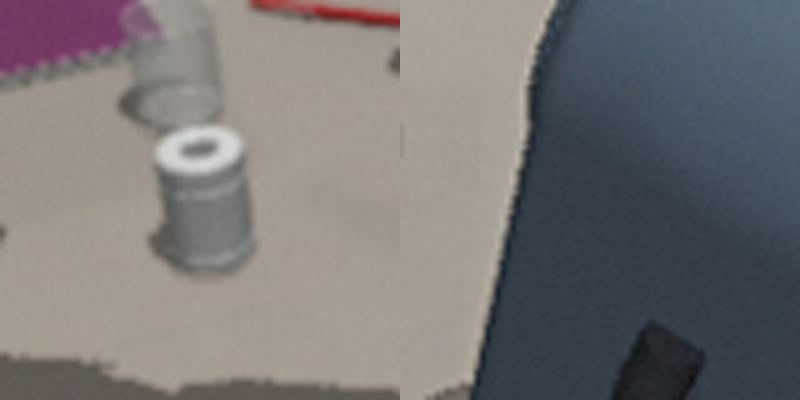

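The scene view shows the carrier standing with its bore at crop (200,150); the top view is blocked by the arm. Next is the gauge.

Scaled: -0.3 degrees / 229.1831 = -0.0013.

>>> play_rows --motion '[[[-0.004,0.0016,0,-0.0013,0,0],[-0.004,0.0016,0.025,-0.0013,0,0],[-0.004,0.0016,0.05,-0.0013,0,0],[-0.004,0.0016,0.075,-0.0013,0,0],[-0.004,0.0016,0.095,-0.0013,0,0],[-0.004,0.0016,0.095,-0.0013,0,0],[-0.004,0.0016,0.095,-0.0013,0,0]]]'

```text
time_s: 10.88
position: [0.5172, -0.232, 0.1011]
tcp_rot: [[0.134, 0.991, 0.003], [0.991, -0.134, 0.005], [0.005, 0.002, -1.0]]
force: [0.2, -0.4, 0.4]
opening: 0.575
grasp_force: 0.0
```

```bash
python3 - <<'E'
from mv import *
st(); to([.517,-.2355,.098],Rdown(82,0),"G");
v=[]
for c in("scene","top"):
    d=imaging.capture(c); p=np.round(proj(d,[.517,-.2355,.09])[0]).astype(int)
    v.append(cv2.resize(d["frame"][p[1]-40:p[1]+40,p[0]-40:p[0]+40,::-1],(400,400),interpolation=cv2.INTER_CUBIC))
cv2.imwrite("pics/gg.png",np.hstack(v))
E
```

```text
10.8833 [-35.6  37.   97.1   0.4  46.  -28.2] [ 0.5172 -0.232   0.1011] [ 0.2 -0.4  0.4] 0.5750648388415738 0.0
[[0.134, 0.991, 0.003], [0.991, -0.134, 0.005], [0.005, 0.002, -1.0]]
G [-0.0036, 0.0002, 0.0031] [0.1, -0.3, 0.3] rows 0.1
```

View pics/gg.png

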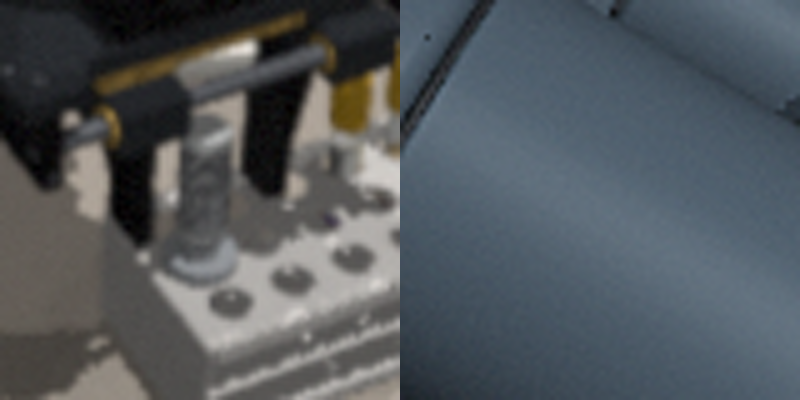

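The handle, at crop (205,190), stands between the fingers. Trim the position and grip.

Scaled: -0.3 degrees / 229.1831 = -0.0013.

>>> play_rows --motion '[[[-0.0036,0,0.003,0,-0.0013,0],[-0.0036,0,0.003,0,-0.0013,0],[-0.0036,0,0.003,0,-0.0013,0]]]'

```text
time_s: 11.23
position: [0.5179, -0.2366, 0.0999]
tcp_rot: [[0.135, 0.991, 0.006], [0.991, -0.135, -0.004], [-0.003, 0.006, -1.0]]
force: [0.0, -0.5, -0.2]
opening: 0.574
grasp_force: 0.0
```

>>> play_rows --motion '[[[0,0,0,0,0,0],[0,0,0,0,0,0],[0,0,0,0,0,0],[0,0,0,0,0,0],[0,0,0,0,0,0],[0,0,0,0,0,0],[0,0,0,0,0,0]]]' --fingers 0.0

```text
time_s: 11.82
position: [0.5175, -0.236, 0.099]
tcp_rot: [[0.134, 0.991, 0.004], [0.991, -0.134, -0.002], [-0.002, 0.004, -1.0]]
force: [1.1, 0.9, -0.0]
opening: 0.219
grasp_force: 30.0
```

>>> play_rows --motion '[[[0,0,-0.01,0,0,0],[0,0,-0.03,0,0,0],[0,0,-0.05,0,0,0],[0,0,-0.08,0,0,0],[0,0,-0.11,0,0,0],[0,0,-0.14,0,0,0],[0,0,-0.14,0,0,0]]]'

```text
time_s: 12.4
position: [0.5199, -0.2377, 0.2458]
tcp_rot: [[0.134, 0.991, 0.015], [0.991, -0.134, -0.01], [-0.008, 0.016, -1.0]]
force: [0.6, -0.1, -0.8]
opening: 0.221
grasp_force: 30.0
```

```bash
python3 - <<'E'
from mv import *
st(); to([.46,.04,.24],Rdown(90,0),"mid"); to([.46,.165,.24],Rdown(95,0),"over")
E
```

```text
12.4 [-35.8  25.3  90.2   0.   63.5 -28.1] [ 0.5199 -0.2377  0.2458] [ 0.6 -0.1 -0.8] 0.22064826622801897 29.993439917452633
[[0.134, 0.991, 0.015], [0.991, -0.134, -0.01], [-0.008, 0.016, -1.0]]
mid [0.2672, -0.0967, 0.0021] [0.9, 0.5, -7.7] rows 6.8
over [0.3911, -0.1135, 0.0009] [0.9, 0.5, -12.7] rows 9.8
```

Scaled: -7.7 degrees / 229.1831 = -0.0336.

>>> play_rows --motion '[[[0.033,-0.012,0,0,0,-0.0044],[0.067,-0.024,0,0,0,-0.0087],[0.1,-0.036,0,0,0,-0.0131],[0.134,-0.048,0,0.0017,0.0009,-0.0175],[0.167,-0.06,0,0.0039,0.0022,-0.0218],[0.2,-0.072,0.002,0.0039,0.0022,-0.0262],[0.234,-0.085,0.002,0.0039,0.0022,-0.0305],[0.267,-0.097,0.002,0.0039,0.0022,-0.0336]]]'

```text
time_s: 13.07
position: [0.4554, 0.0435, 0.2359]
tcp_rot: [[0.0, 1.0, -0.012], [1.0, -0.0, 0.008], [0.008, -0.012, -1.0]]
force: [0.0, -0.1, -0.8]
opening: 0.222
grasp_force: 30.0
```

```bash
cat > see2.py <<'E'
from mv import *
s=st(); p=s["position"]; R=s["tcp_rot"]
cs=("scene","top"); ds=[imaging.capture(c) for c in cs]
def look(n,X,k):
    o=[]
    for c,d in zip(cs,ds):
        try: o.append((d,best(c,n,proj(d,X)[0])))
        except IndexError: print(c,n,"none")
    return [a for a,b in o],[b for a,b in o]
c0=np.array([.46,.163,.033])
D,M=look("carrier",c0,0); print([m.sum() for m in M])
if M:
    for dd,mm in [(D,M)]+([([D[0]],[M[0]])] if len(D)>1 else []):
        print("carrier",fit(dd,mm,lambda x:carrier(np.array([x[0],x[1],0]),[0,0,1]),[.46,.163],[.01,.01]))
D,M=look("gauge",p-[0,0,.04],0); print([m.sum() for m in M])
for d,m in zip(D,M):
    print(np.argwhere(m>0).min(0),np.argwhere(m>0).max(0),"proj collar,tip",proj(d,[p+R[:,2]*.041,p+R[:,2]*.094]))
for c in cs:
  for n in("gauge_collar","gauge_tip","carrier_rim"): print(c,n,[(np.round(r["at"],4).tolist(),round(r["confidence"],2)) for r in finder.recognise(c,n)[:2]])
v=[]
for d,X in((ds[0],c0),(ds[0],p-[0,0,.06])):
    q=np.round(proj(d,X)[0]).astype(int); a=max(q[1]-30,0); b=max(q[0]-30,0); print("crop origin",b,a)
    v.append(cv2.resize(d["frame"][a:a+60,b:b+60,::-1],(400,400),interpolation=cv2.INTER_CUBIC))
cv2.imwrite("pics/ins.png",np.hstack(v))
E
python3 see2.py
```

```text
13.0667 [ -8.8  17.9 105.1   0.4  57.7  -9. ] [0.4554 0.0435 0.2359] [ 0.  -0.1 -0.8] 0.22215503182760782 29.991984819062054
[[0.0, 1.0, -0.012], [1.0, -0.0, 0.008], [0.008, -0.012, -1.0]]
top carrier none
[np.float32(481.0)]
carrier (array([0.4622, 0.1643]), np.float64(0.06069870665669441))
top gauge none
[np.float32(339.0)]
[119 196] [169 207] proj collar,tip [[201.0895 150.6727]
 [203.116  171.3072]]
scene gauge_collar [([0.4553, 0.0345, 0.2072], 0.89)]
scene gauge_tip []
scene carrier_rim [([0.4577, 0.1438, 0.0426], 0.61)]
top gauge_collar []
top gauge_tip []
top carrier_rim [([0.5886, -0.2464, 0.0592], 0.56)]
crop origin 159 157
crop origin 172 128
```

View pics/ins.png

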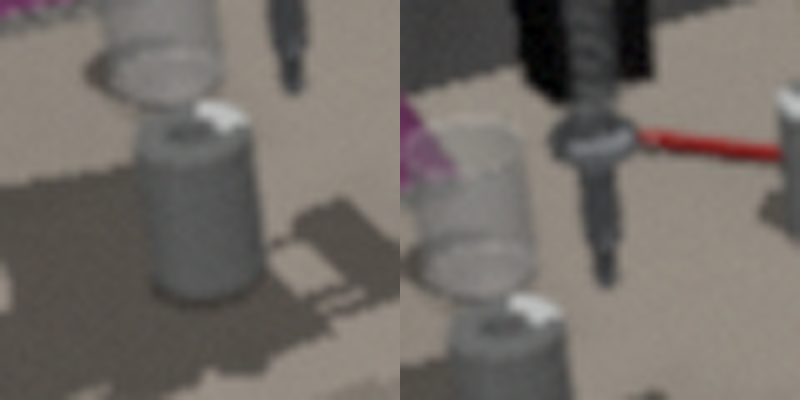

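The scene view shows the carrier standing at crop (205,200) and the gauge hanging straight with its tip at (605,280). Now I fit both in the same view to cancel the camera bias.

```bash
cat > rel.py <<'E'
from mv import *
s=bot.read_state(); p=s["position"]; R=s["tcp_rot"]
d=imaging.capture("scene")
mc=best("scene","carrier",proj(d,[.46,.163,.033])[0]); mg=best("scene","gauge",proj(d,p-[0,0,.04])[0])
c,fc=fit([d],[mc],lambda x:carrier(np.array([x[0],x[1],0]),[0,0,1]),[.46,.163],[.01,.01])
up=-R[:,2]; zc=p[2]-.041
for dz in(-.002,0,.002):
    # visible part only: handle from z=.045 down
    f=lambda x:(lambda q:[cyl(q,up,0,.007,.015),cyl(q,up,.007,.017,.0075),cyl(q,up,.017,.03,.01),cyl(q,up,-.035,0,.0065),cyl(q,up,-.053,-.035,.004)])(np.array([x[0],x[1],zc+dz]))
    m=mg.copy(); top=int(proj(d,np.array([p[0],p[1],zc])+.026*up)[0][1]); m[:top]=0
    g=lambda x:[(lambda S:(S.__setitem__(slice(0,top),0),np.abs(S-m).sum()/m.sum())[1])(sil(d,f(x)))][0]
    r=minimize(g,p[:2],method="Nelder-Mead",options=dict(initial_simplex=[p[:2],p[:2]+[.006,0],p[:2]+[0,.006]]))
    print(dz,"collar",r.x.round(4),r.fun,"robot collar",(p+R[:,2]*.041)[:2].round(4))
print("carrier",c.round(4),fc)
E
python3 rel.py
```

```text
-0.002 collar [0.4598 0.0485] 0.18745803833007812 robot collar [0.4565 0.0413]
0 collar [0.4583 0.0456] 0.19182123243808746 robot collar [0.4565 0.0413]
0.002 collar [0.457  0.0425] 0.196149080991745 robot collar [0.4565 0.0413]
carrier [0.4617 0.1641] 0.06265351176261902
```

```bash
python3 - <<'E'
from mv import *
st(); to([.46,.1615,.20],Rdown(90,0),"over")
E
```

```text
13.8167 [ -9.   18.  105.    0.4  57.7  -9.2] [0.4568 0.0414 0.236 ] [ 0.2 -0.3 -1.6] 0.22224292902795562 29.99371797312051
[[0.001, 1.0, -0.011], [1.0, -0.001, 0.007], [0.007, -0.011, -1.0]]
over [0.1198, 0.0035, 0.0368] [-0.6, -0.4, -0.1] rows 3.0
```

Scaled: -0.6 degrees / 229.1831 = -0.0026.

>>> play_rows --motion '[[[0.04,0.0012,0.005,-0.0009,-0.0004,0],[0.08,0.0024,0.015,-0.0026,-0.0017,-0.0004],[0.1198,0.0035,0.0368,-0.0026,-0.0017,-0.0004],[0.1198,0.0035,0.0368,-0.0026,-0.0017,-0.0004],[0.1198,0.0035,0.0368,-0.0026,-0.0017,-0.0004],[0.1198,0.0035,0.0368,-0.0026,-0.0017,-0.0004]]]'

```text
time_s: 14.32
position: [0.4598, 0.1617, 0.2]
tcp_rot: [[-0.003, 1.0, -0.001], [1.0, 0.003, -0.0], [-0.0, -0.001, -1.0]]
force: [0.1, 0.5, -1.7]
opening: 0.22
grasp_force: 30.0
```

```bash
python3 rel.py; python3 - <<'E'
from mv import *
st(); to([.46,.1615,.18],Rdown(90,0),"over")
v=[]
for c in("scene","top"):
    d=imaging.capture(c); p=np.round(proj(d,[.46,.1615,.09])[0]).astype(int)
    v.append(cv2.resize(d["frame"][p[1]-30:p[1]+30,p[0]-30:p[0]+30,::-1],(400,400),interpolation=cv2.INTER_CUBIC))
cv2.imwrite("pics/over.png",np.hstack(v))
E
```

```text
-0.002 collar [0.4644 0.1733] 0.21036256849765778 robot collar [0.4597 0.1617]
0 collar [0.4627 0.1692] 0.21342973411083221 robot collar [0.4597 0.1617]
0.002 collar [0.4613 0.1657] 0.21456895768642426 robot collar [0.4597 0.1617]
carrier [0.4617 0.1627] 0.09959222376346588
14.4667 [  6.1  23.  103.9   0.   53.1   6.1] [0.4605 0.1607 0.2007] [ 0.4  0.1 -1.9] 0.22337896803978244 29.993752813898027
[[0.0, 1.0, 0.001], [1.0, -0.0, 0.0], [0.0, 0.001, -1.0]]
over [0.0008, -0.0005, 0.0207] [0.1, -0.0, -0.0] rows 0.5
```

View pics/over.png

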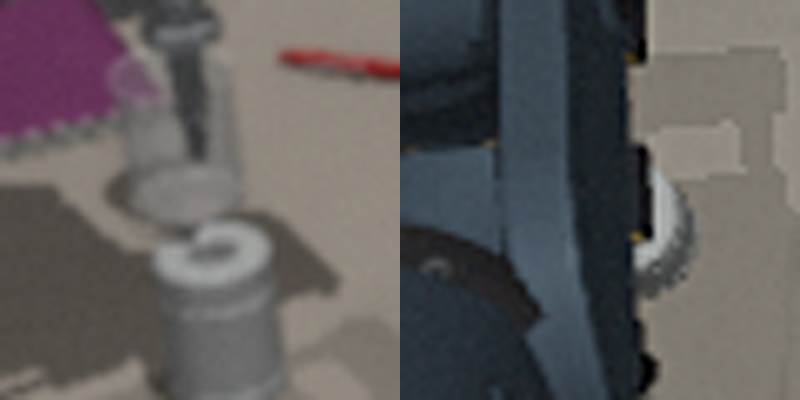

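The gauge axis extended downwards meets the bore at crop (213,248). I'll descend in stages and watch the force.

>>> play_rows --motion '[[[0.001,-0.0005,0.015,0,0,0],[0.001,-0.0005,0.03,0,0,0],[0.001,-0.0005,0.04,0,0,0],[0.001,-0.0005,0.045,0,0,0],[0.001,-0.0005,0.05,0,0,0],[0.001,-0.0005,0.05,0,0,0]]]'

```text
time_s: 15.07
position: [0.4593, 0.1624, 0.1497]
tcp_rot: [[-0.0, 1.0, -0.001], [1.0, 0.0, 0.0], [0.0, -0.001, -1.0]]
force: [-0.4, 0.1, -1.0]
opening: 0.223
grasp_force: 30.0
```

```bash
python3 - <<'E'
from mv import *
st(); to([.46,.1615,.13],Rdown(90,0),"d")
d=imaging.capture("scene"); p=np.round(proj(d,[.46,.1615,.08])[0]).astype(int)
cv2.imwrite("pics/in1.png",cv2.resize(d["frame"][p[1]-25:p[1]+25,p[0]-25:p[0]+25,::-1],(500,500),interpolation=cv2.INTER_CUBIC))
E
```

```text
15.0667 [  6.3  27.9 106.6   0.   45.6   6.2] [0.4593 0.1624 0.1497] [-0.4  0.1 -1. ] 0.2227306192537154 29.9935371754691
[[-0.0, 1.0, -0.001], [1.0, 0.0, 0.0], [0.0, -0.001, -1.0]]
d [-0.0009, 0.0008, 0.0197] [-0.1, -0.0, 0.0] rows 0.5
```

View pics/in1.png

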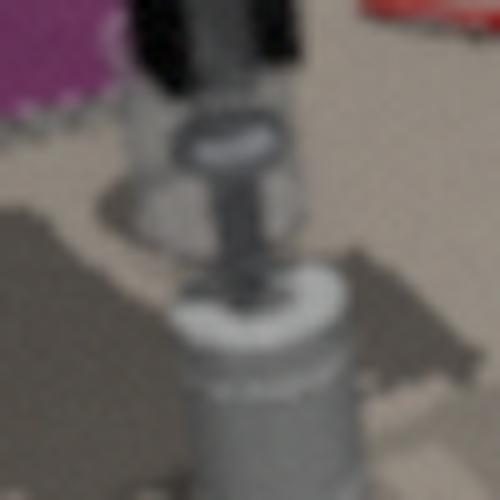

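The scene view shows the tip entering the bore at about (248,298), roughly 3 mm left of the bore centre (261). I'll shift towards (0.462, 0.1605) and continue under force watch.

>>> play_rows --motion '[[[-0.001,0.0013,0,0,0,0],[-0.0018,0.0025,0,0,0,0],[-0.0018,0.0025,0,0,0,0],[-0.0018,0.0025,0.003,0,0,0],[-0.0018,0.0025,0.006,0,0,0],[-0.0018,0.0025,0.009,0,0,0],[-0.0018,0.0025,0.012,0,0,0],[-0.0018,0.0025,0.012,0,0,0]]]'

```text
time_s: 15.78
position: [0.4613, 0.1611, 0.1373]
tcp_rot: [[-0.001, 1.0, -0.002], [1.0, 0.001, 0.0], [0.0, -0.002, -1.0]]
force: [0.3, -0.4, -0.9]
opening: 0.221
grasp_force: 30.0
```

```bash
python3 - <<'E'
from mv import *
s=st(); to([.4618,.1606,.13],Rdown(90,0),"d"); print(s["moment"])
E
python3 rel.py
```

```text
15.7833 [  6.1  29.2 106.9   0.   44.    6. ] [0.4613 0.1611 0.1373] [ 0.3 -0.4 -0.9] 0.22065938453040176 29.993458427488804
[[-0.001, 1.0, -0.002], [1.0, 0.001, 0.0], [0.0, -0.002, -1.0]]
d [-0.0005, 0.0006, 0.0073] [-0.1, -0.0, 0.1] rows 0.2
[-0.0559  0.0967  0.0239]
-0.002 collar [0.4642 0.1685] 0.23153890669345856 robot collar [0.4612 0.1611]
0 collar [0.4629 0.1649] 0.23486629128456116 robot collar [0.4612 0.1611]
0.002 collar [0.4617 0.1617] 0.23705287277698517 robot collar [0.4612 0.1611]
carrier [0.4602 0.1614] 0.1299019604921341
```

No contact with the stem's end already below the rim, so continue.

>>> play_rows --motion '[[[0,0,0.003,0,0,0],[0,0,0.006,0,0,0],[0,0,0.009,0,0,0],[0,0,0.012,0,0,0],[0,0,0.015,0,0,0],[0,0,0.017,0,0,0],[0,0,0.017,0,0,0]]]'

```text
time_s: 16.52
position: [0.4615, 0.1611, 0.1205]
tcp_rot: [[-0.001, 1.0, -0.002], [1.0, 0.001, 0.0], [0.0, -0.002, -1.0]]
force: [-0.9, -0.1, -0.3]
opening: 0.22
grasp_force: 30.0
```

>>> play_rows --motion '[[[0,0,0.002,0,0,0],[0,0,0.004,0,0,0],[0,0,0.006,0,0,0],[0,0,0.008,0,0,0],[0,0,0.0095,0,0,0],[0,0,0.0095,0,0,0],[0,0,0.0095,0,0,0]]]'

```text
time_s: 17.1
position: [0.4617, 0.1611, 0.1114]
tcp_rot: [[-0.001, 1.0, -0.001], [1.0, 0.001, 0.0], [0.0, -0.001, -1.0]]
force: [-0.1, 0.2, -1.9]
opening: 0.223
grasp_force: 30.0
```

>>> play_rows --motion '[[[0,0,0.001,0,0,0],[0,0,0.002,0,0,0],[0,0,0.002,0,0,0],[0,0,0.002,0,0,0]]]'

```text
time_s: 17.43
position: [0.4618, 0.1611, 0.1095]
tcp_rot: [[-0.001, 1.0, -0.0], [1.0, 0.001, 0.0], [0.0, -0.0, -1.0]]
force: [-0.7, 0.0, -0.8]
opening: 0.222
grasp_force: 30.0
```

>>> play_rows --motion '[[[0,0,0.001,0,0,0],[0,0,0.001,0,0,0],[0,0,0.001,0,0,0]]]'

```text
time_s: 17.68
position: [0.4618, 0.1611, 0.1085]
tcp_rot: [[-0.001, 1.0, -0.0], [1.0, 0.001, 0.0], [0.0, -0.0, -1.0]]
force: [-0.5, 0.2, -1.2]
opening: 0.221
grasp_force: 30.0
```

>>> play_rows --motion '[[[0,0,0.001,0,0,0],[0,0,0.001,0,0,0],[0,0,0.001,0,0,0]]]'

```text
time_s: 17.93
position: [0.4618, 0.1612, 0.108]
tcp_rot: [[-0.001, 1.0, -0.0], [1.0, 0.001, 0.0], [0.0, -0.0, -1.0]]
force: [-0.9, -0.3, 4.9]
opening: 0.219
grasp_force: 30.0
```

Contact at exactly the predicted height. One small extra press to seat the collar fully.

>>> play_rows --motion '[[[0,0,0.001,0,0,0],[0,0,0.001,0,0,0],[0,0,0.001,0,0,0],[0,0,0.001,0,0,0]]]'

```text
time_s: 18.27
position: [0.4619, 0.1612, 0.1079]
tcp_rot: [[-0.002, 1.0, 0.0], [1.0, 0.002, 0.0], [0.0, 0.0, -1.0]]
force: [-2.5, 0.9, 13.1]
opening: 0.224
grasp_force: 30.0
```

```bash
python3 - <<'E'
from mv import *
s=st(); print(s["moment"])
E
```

```text
18.2667 [  6.1  32.3 108.1   0.   39.6   6. ] [0.4619 0.1612 0.1079] [-2.5  0.9 13.1] 0.22402784317647428 29.99445291236043
[[-0.002, 1.0, 0.0], [1.0, 0.002, 0.0], [0.0, 0.0, -1.0]]
[-0.1675  0.5722 -0.0155]
```

>>> play_rows --motion '[[[0,0,-0.003,0,0,0],[0,0,-0.01,0,0,0],[0,0,-0.02,0,0,0],[0,0,-0.035,0,0,0],[0,0,-0.05,0,0,0],[0,0,-0.065,0,0,0],[0,0,-0.08,0,0,0],[0,0,-0.08,0,0,0]]]'

```text
time_s: 18.93
position: [0.4637, 0.1614, 0.189]
tcp_rot: [[-0.001, 1.0, 0.005], [1.0, 0.001, 0.001], [0.001, 0.005, -1.0]]
force: [0.2, -0.2, -0.6]
opening: 0.221
grasp_force: 30.0
```

>>> play_rows --motion '[[[0,0,-0.03,0,0,0],[0,0,-0.06,0,0,0],[0,0,-0.1,0,0,0],[0,0,-0.13,0,0,0],[0,0,-0.16,0,0,0],[0,0,-0.16,0,0,0]]]'

```text
time_s: 19.43
position: [0.4652, 0.1615, 0.3519]
tcp_rot: [[-0.001, 1.0, 0.012], [1.0, 0.001, 0.002], [0.002, 0.012, -1.0]]
force: [1.2, -0.5, -0.4]
opening: 0.221
grasp_force: 30.0
```

```bash
python3 - <<'E'
from mv import *
s=st()
to([.46,.13,.35],Rdown(90,50),"t1")
d=imaging.capture("scene")
m=best("scene","carrier",proj(d,[.46,.163,.033])[0])
print(m.sum(),fit([d],[m],lambda x:carrier(np.array([x[0],x[1],0]),[x[2],x[3],1]),[.46,.163,0,0],[.01,.01,.1,.1]))
p=s["position"]; R=s["tcp_rot"]
g=best("scene","gauge",proj(d,p-[0,0,.06])[0]); print(np.argwhere(g>0).max(0), "tip px full-out / 9mm in",proj(d,[p+R[:,2]*.095,p+R[:,2]*.086]))
E
```

```text
19.4333 [ 6.1 12.3 92.1  0.  74.9  6. ] [0.4652 0.1615 0.3519] [ 1.2 -0.5 -0.4] 0.22077456886354518 29.993460047990084
[[-0.001, 1.0, 0.012], [1.0, 0.001, 0.002], [0.002, 0.012, -1.0]]
t1 [-0.0315, -0.0052, 0.0018] [0.6, 49.9, 0.4] rows 7.0
424.0 (array([ 0.463 ,  0.1661,  0.0011, -0.0095]), np.float64(0.16887716948986053))
[101 182] tip px full-out / 9mm in [[179.7629 106.5114]
 [179.2028 102.8218]]
```

Scaled: 50 degrees / 229.1831 = 0.2182.

>>> play_rows --motion '[[[-0.005,-0.001,0,0,0.0284,0],[-0.01,-0.002,0,0.0009,0.0567,0.0004],[-0.015,-0.003,0.001,0.0013,0.0851,0.0009],[-0.02,-0.004,0.001,0.0017,0.1134,0.0013],[-0.025,-0.005,0.002,0.0022,0.1396,0.0017],[-0.031,-0.005,0.002,0.0026,0.1658,0.0017],[-0.031,-0.005,0.002,0.0026,0.192,0.0017],[-0.031,-0.005,0.002,0.0026,0.2182,0.0017]]]'

```text
time_s: 20.25
position: [0.4565, 0.1293, 0.3431]
tcp_rot: [[0.014, 1.0, -0.007], [0.639, -0.003, 0.77], [0.769, -0.015, -0.639]]
force: [0.5, -0.4, -1.2]
opening: 0.221
grasp_force: 30.0
```

```bash
cat > f.py <<'E'
from mv import *
s=st(); to([.46,.13,.35],Rdown(90,90),"t2")
E
python3 f.py
```

```text
20.25 [-25.1  18.2 104.   44.   86.7 -39.1] [0.4565 0.1293 0.3431] [ 0.5 -0.4 -1.2] 0.22070004690791317 29.995361384935677
[[0.014, 1.0, -0.007], [0.639, -0.003, 0.77], [0.769, -0.015, -0.639]]
t2 [0.0058, 0.0034, -0.0039] [-0.1, 39.7, -0.9] rows 5.5
```

Scaled: 39.7 degrees / 229.1831 = 0.1732.

>>> play_rows --motion '[[[0,0,0,0,0.0262,-0.0004],[0.001,0,0,0,0.0524,-0.0013],[0.003,0.001,-0.001,0,0.0785,-0.0017],[0.005,0.002,-0.003,0,0.1047,-0.0026],[0.006,0.003,-0.004,-0.0004,0.1309,-0.0031],[0.006,0.003,-0.004,-0.0004,0.1549,-0.0039],[0.006,0.003,-0.004,-0.0004,0.1732,-0.0039],[0.006,0.003,-0.004,-0.0004,0.1732,-0.0039]]]'

```text
time_s: 20.92
position: [0.4598, 0.1306, 0.3482]
tcp_rot: [[0.008, 1.0, -0.002], [0.001, 0.002, 1.0], [1.0, -0.008, -0.001]]
force: [0.2, 0.3, -1.7]
opening: 0.221
grasp_force: 30.0
```

>>> play_rows --motion '[[[0,0,0,0,0,0],[0,0,0,0,0,0],[0,0,0,0,0,0],[0,0,0,0,0,0]]]'

```text
time_s: 21.25
position: [0.4599, 0.1311, 0.3522]
tcp_rot: [[-0.004, 1.0, -0.004], [0.007, 0.004, 1.0], [1.0, 0.004, -0.007]]
force: [-0.6, 0.6, -0.1]
opening: 0.223
grasp_force: 30.0
```

```bash
cat >> f.py <<'E'
p=s["position"]; R=s["tcp_rot"]; up=-R[:,2]
d=imaging.capture("scene"); imaging.capture("top")
g=best("scene","gauge",proj(d,p)[0]); print(g.sum())
n=[len(finder.outline_of("scene",k)) for k in("gauge","carrier","beaker")]; print(n)
c=p+R[:,2]*.042; f=lambda t:c+R[:,2]*t
ys,xs=np.where(g>0); q=proj(d,[f(.05),f(.044),f(.053),f(0)]); print("pred px tip44/53, collar",q[1:],"mask x",xs.min(),xs.max(),"y",ys.min(),ys.max())
# rod direction from mask: fit pitch about collar in the vertical plane of tool z
def parts(x):
    h=np.array([R[0,2],R[1,2],0]);h/=np.linalg.norm(h); a=-(np.cos(x[0])*h+np.sin(x[0])*np.array([0,0,1])); o=c+[0,x[1],x[2]]
    return [cyl(o,a,0,.007,.015),cyl(o,a,-.035,0,.0065),cyl(o,a,-.053+x[3],-.035,.004),cyl(o,a,.007,.017,.0075),cyl(o,a,.017,.03,.01)]
k=proj(d,f(-.024))[0][0]; m=g.copy(); m[:,int(k):]=0
def J(x): S=sil(d,parts(x)); S[:,int(k):]=0; return np.abs(S-m).sum()/m.sum()
r=minimize(J,[0,0,0,.005],method="Nelder-Mead",options=dict(initial_simplex=np.array([[0,0,0,.005],[.1,0,0,.005],[0,.004,0,.005],[0,0,.004,.005],[0,0,0,.011]]),maxiter=400)); print("pitch deg",np.degrees(r.x[0]),r.x,r.fun)
for cam,nn in(("scene","carrier"),("scene","beaker"),("scene","loaded_1"),("scene","timer"),("scene","slide_box"),("scene","gauge_tip"),("top","beaker"),("top","timer"),("top","slide_box"),("top","loaded_1")): print(cam,nn,[(np.round(t["at"],3).tolist(),round(t["confidence"],2)) for t in finder.recognise(cam,nn)[:3]])
E
python3 f.py
```

```text
21.25 [-32.   37.  109.6  62.  106.7 -61.1] [0.4599 0.1311 0.3522] [-0.6  0.6 -0.1] 0.22319369960461166 29.993834984488785
[[-0.004, 1.0, -0.004], [0.007, 0.004, 1.0], [1.0, 0.004, -0.007]]
t2 [-0.0022, 0.0001, -0.0011] [-0.2, 0.4, 0.2] rows 0.1Traceback (most recent call last):
  File "f.py", line 5, in <module>
    g=best("scene","gauge",proj(d,p)[0]); print(g.sum())
  File "h.py", line 33, in best
    return L[0]["pixels"].astype(np.float32)
           ~^^^
IndexError: list index out of range
```

```bash
python3 - <<'E'
from mv import *
s=bot.read_state(); p=s["position"]; R=s["tcp_rot"]
for c in("scene","top"):
    d=imaging.capture(c); print(c,"tcp,collar,tip px",proj(d,[p,p+R[:,2]*.042,p+R[:,2]*.086]).round(0).tolist())
    for n in("gauge","gauge_collar","gauge_tip","gauge_grip","carrier","beaker","loaded_1","timer","slide_box"): print(n,[(np.round(t["at"],3).tolist(),round(t["confidence"],2)) for t in finder.recognise(c,n)[:4]])
E
```

```text
scene tcp,collar,tip px [[177.0, 69.0], [169.0, 64.0], [161.0, 60.0]]
gauge []
gauge_collar []
gauge_tip []
gauge_grip []
carrier [([0.455, 0.144, 0.046], 0.86)]
beaker [([0.505, 0.293, 0.045], 0.79), ([0.662, -0.084, 0.017], 0.67)]
loaded_1 [([0.671, 0.02, 0.056], 0.74), ([0.654, 0.235, 0.027], 0.62), ([0.694, 0.122, 0.05], 0.57)]
timer [([0.66, -0.084, 0.017], 0.75)]
slide_box [([0.379, -0.095, 0.028], 0.66)]
top tcp,collar,tip px [[179.0, 211.0], [157.0, 213.0], [135.0, 214.0]]
gauge [([0.457, 0.165, 0.361], 0.9)]
gauge_collar [([0.458, 0.165, 0.36], 0.58)]
gauge_tip []
gauge_grip [([0.457, 0.168, 0.359], 0.55)]
carrier []
beaker [([0.512, 0.312, 0.025], 0.81)]
loaded_1 [([0.657, 0.251, 0.061], 0.94)]
timer []
slide_box [([0.38, -0.087, 0.02], 0.69), ([0.459, 0.164, 0.36], 0.34)]
```

All the other objects are where they were, the carrier stands, and the top view shows the gauge. Trim the last 0.4° and hand in.

Scaled: 0.4 degrees / 229.1831 = 0.0017.

>>> play_rows --motion '[[[0,0,0,-0.0009,0.0017,0.0009],[0,0,0,-0.0009,0.0017,0.0009],[0,0,0,-0.0009,0.0017,0.0009],[0,0,0,-0.0009,0.0017,0.0009],[0,0,0,-0.0009,0.0017,0.0009],[0,0,0,-0.0009,0.0017,0.0009]]]'

```text
time_s: 22.9
position: [0.46, 0.1308, 0.3517]
tcp_rot: [[0.001, 1.0, 0.0], [-0.002, -0.0, 1.0], [1.0, -0.001, 0.002]]
force: [-0.1, -0.3, -0.6]
opening: 0.219
grasp_force: 30.0
```

```bash
python3 - <<'E'
from mv import *
s=st(); p=s["position"]; R=s["tcp_rot"]
d=imaging.capture("top"); g=finder.outline_of("top","gauge")[0]["pixels"]; ys,xs=np.where(g); i=xs.argmin()
print("mask tip",xs[i],ys[i],"tip out / 9 in",proj(d,[p+R[:,2]*.095,p+R[:,2]*.086]).round(1).tolist())
print(bot.hand_in())
E
```

```text
22.9 [-32.1  37.3 109.8  62.3 106.9 -61.2] [0.46   0.1308 0.3517] [-0.1 -0.3 -0.6] 0.21940321384914283 29.993766378611326
[[0.001, 1.0, 0.0], [-0.002, -0.0, 1.0], [1.0, -0.001, 0.002]]
mask tip 136 212 tip out / 9 in [[130.1, 214.3], [134.7, 214.0]]
the job is handed in; nothing more can be done
None
```

Job handed in at about 23 s: the carrier stands upright, the gauge seated with its tip reading about 9 mm in, and the arm holds it level 0.35 m above the worktop; the other objects visible in the final pictures had not moved.

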